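# Clip the draught sensor to the kiln vent and hold its damper half open

### The job

Get the kiln vent ready for a draught reading: take the sensor clip off its little parking stand by squeezing it, and clip it well down onto the upright sheet-metal lip on top of the vent box, then let go of it. Then take the black handle of the sprung shutter, slide it open to half its travel (the handle level with the two brass studs on the rails) and finish while still holding it there, because the spring would shut it again. Leave the pots, jar, brush and kiln post where they are.

Things in the scene. Friction and masses are not known exactly. Their poses are not given: they have to be found in the camera images.
- clip_pivot (a point): Middle of the sensor clip (pivot of its jaws): an upright spring clip like a large clothes peg, jaws down, grips up, 78 mm tall, 30 mm wide. Its z is up, x across the jaws, y along the edge it is clipped on. Jaws reach 34 mm below this point; a hub reaches 8 mm below it and rests on the edge when pushed fully down. It starts fully down on the stand's plate. About 90 g
- clip_grips (a point): Point midway between the clip's two round grey grip bars, 38 mm above the pivot; axes as the pivot. Bars are 10 mm thick and 30 mm long (along y), 48 mm over their outsides when clipped. Squeezed together along x, they come to a stop at about 27 mm (about 10 N; a grip of 20 N or more holds it rigid at the stop, jaws then about 18 mm apart)
- clip: The sensor clip; origin and axes as clip_pivot. A black sensor disc, 24 mm diameter, sticks out sideways at +y, 25 to 37 mm from the pivot and no higher than 16 mm above it
- clip_jaw (a joint): Opening angle of one clip jaw (the other mirrors it): about 0 when clipped on a 4 mm plate such as the stand's or the lip, 0.27 rad when squeezed fully open
- stand: Parking stand, fixed: wooden base 60 x 110 x 15 mm with an upright steel plate 4 mm thick (along its x), 90 mm long (along its y), top edge 55 mm above the table. Origin: centre of its underside
- vent: Kiln vent box of white-painted sheet metal, fixed: 240 (x) x 340 (y) x 70 mm (z). Origin: centre of its underside; the shutter is on the -x half, the lip on the +x half. The rails beside the shutter stand 10 mm (studs 16 mm) above the box top, 48 mm either side of the handle; the spring tube lies on the box top in line with the shutter at y = 82 to 167 mm, 20 mm high
- lip (a point): Middle of the top edge of the upright lip on the vent box: a 4 mm thick (x), 120 mm long (y) sheet-steel plate standing 35 mm above the box top. Axes as the box: x across the lip, y along it, z up. The clip may go on either way round, anywhere along it
- tab (a point): Centre of the shutter's black upright handle: a block 30 mm (x) by 12 mm (y) by 55 mm tall, standing on the 4 mm shutter plate; 27 mm from this point to its top and to the plate. Axes as the box: the shutter opens towards +y, level. The handle is 125 mm from the lip, on its -x side
- shutter (a joint): Shutter travel in m: 0 shut (where the spring keeps it), 0.08 fully open, half travel 0.04 (handle level with the brass studs). The spring pulls it shut with 4 N at 0, 10 N at half, 16 N fully open
- glaze_jar: Glaze jar, 56 mm diameter, 70 mm high, loose on the table; bystander. Origin: centre of underside
- mug: Terracotta mug, 80 mm diameter, 90 mm high; bystander. Origin: centre of underside
- bowl: White bowl, 120 mm diameter, 50 mm high; bystander. Origin: centre of underside
- test_cup: Small terracotta test cup, 44 mm diameter, 40 mm high, standing on the vent box near one end of the lip; bystander. Origin: centre of underside
- brush: Flat glaze brush lying on the table, about 200 mm long (along its x), 42 mm wide, 20 mm high; bystander. Origin: under its middle
- kiln_post: White round kiln post, 40 mm diameter, 40 mm high, standing on the vent box near the other end of the lip; bystander. Origin: centre of underside
Things that resemble listed ones, but are neither listed nor needed, are in the scene too. Leave any purple look-alike of the clip alone.

How it is judged:
By the outcome, as a careful person would: the job done as asked, in the order asked, and still so for the second after the job is handed in, while the arm keeps its last pose, push and grip.
It also fails if it takes over 45 s, if anything falls off the work surface, if the arm or the gripper's body presses on something with over 40 N, if the wrist force passes 120 N, or if a joint passes its speed limit or range.

### The arm

A 6-joint arm with a two-finger parallel gripper is mounted at the origin on the work surface. World frame = base frame: x ahead of the robot, y to its left, z up, the work surface at z = 0. Lengths are in mm, angles in rad, forces in N, time in s.
With the tool pointing down it reaches from about 350 to 775 mm from the base axis. Payload 7.3 kg.
Tool frame: the origin (TCP) lies at the very end of the fingers, on their centre line; the grasp point (between the pads) lies bot.grasp_offset behind it (bot.grasp_offset is the distance from the TCP to the grasp point, in mm); z points along the fingers, y is the line along which they close (so a half turn about z gives the same grasp; the last joint's range is limited). The gripper opens to 92 mm and grips with 3 to 60 N. Pads are 19 mm wide; open, the fingers measure 130 mm over their backs; the gripper's body (75 mm by 190 mm) begins 47 mm behind the grasp point.
Start: joints at [0.993, 0.342, 1.524, -0, 1.275, -0.146], TCP at [219.704, 476.838, 226.741] pointing down, gripper open.
Joint ranges: [-2.53, 2.53], [-0.77, 2.02], [0.04, 2.7], [-1, 4.14], [0.28, 2.66], [-3.11, 3.11]. Speed limits (rad/s): [2.57, 2.57, 3.14, 3.14, 3.14, 3.14].

### API

Orientations are given as [roll, pitch, yaw] about the fixed x, y, z axes, in that order (R = Rz(yaw) Ry(pitch) Rx(roll)).
In Python, from plant import bot gives the robot as it stands. The module is installed in compiled form; this text tells all that it offers.
- The arm moves only by the shell command python3 -m handwheel 'ROWS'. ROWS is JSON, a list of rows, each an object of numbers: "claw": the finger opening in mm, from 0 to 91.8; "dx", "dy", "dz": the shift along the tool's x, y, z in mm; "rx", "ry", "rz": the turn, a rotation vector about the tool's x, y, z in rad. A call has 1 to 10 rows; each row shifts and turns the commanded pose from where the row before left it, along the tool's axes as they then stand; what a row does not reach is not made up. A row lasts 1/10 s, in which the tool goes at most 50 mm and 8.59 degrees, less where a joint would pass 70% of its speed; a pose out of reach is approached as far as the arm can. A call is refused whole if a number of a shift passes 50 or a number of a turn 0.15, either way. A call with a gripper value outside its range is refused whole. The fingers move at their own pace and stop on an object; the grip force is fixed at half the most. Time passes only in rows, so rows that do not move let the fingers close. It gives the time, the measured TCP pose, the force and the opening at its end, in the units of the state.
- bot.get_obs(): the state, without advancing time (a new reading comes with each control period).
- bot.capture(name): name is "scene" or "top" or "wrist"; returns a dict with "frame" (420x560x3 uint8, red, green, blue), "camera_matrix" (3x3 intrinsics, pixels), "k1" (the pictures are not rectified: a ray, as slopes to the right and down, at radius r is drawn at 1 + k1 r^2 times it, then the intrinsics apply), "view" (4x4, takes a point from world to camera coordinates); the wrist camera has in their place "mount" (4x4, takes a point from camera to tool coordinates, whose origin is the TCP and whose axes are the flange's). Camera axes: x right, y down, z forward; pixel columns grow to the right and rows downward; lengths in mm; the calibration is good to about 2 mm. A picture is of the moment at which its call begins: read the wrist's pose just before it. There is no depth.
- bot.close_job(): hands the job in, once; it reports no verdict.
The state is a dict: "time": time; "joint_positions": joint angles; "dq": joint speeds; "tau": joint torques, N m; "tool_pos": TCP position; "tcp_rot": TCP orientation; "contact_force": force on the tool from outside, world axes, zero at the start; "moment": the same for the moment, N m; "grip_width": finger opening in mm.
Only numpy, scipy, OpenCV 4.12 (cv2) and the standard library are available. Lean on these libraries where they do the work, as an engineer would, in place of code of your own. Each camera call takes 0.05 s, during which the arm holds its last target. There are 200 camera calls.

## Working session

There is one attempt and no reset: what is moved stays moved. The work goes in short steps, Python scripts to look and compute and a shell command to move; the robot and the scene stay as the last step left them, time stands still between calls to the robot, and variables do not carry over. Pictures are saved under pics/ and viewed, on a budget of 10 in all, crops included, one or two more only if the job needs it, and the job is handed in when it is done.

```bash
mkdir -p pics; cat > h.py <<'E'
import numpy as np, cv2, pickle
from plant import bot
from scipy.spatial.transform import Rotation as R
def tool():
    o=bot.get_obs(); T=np.eye(4); T[:3,:3]=R.from_euler('xyz',o['tcp_rot']).as_matrix(); T[:3,3]=o['tool_pos']; return T
def cap(n):
    T=tool(); c=bot.capture(n)
    c['V']=np.array(c['view']) if n!='wrist' else np.linalg.inv(T@np.array(c['mount']))
    c={k:c[k] for k in('frame','camera_matrix','k1','V')}
    pickle.dump(c,open(f'{n}.pkl','wb')); return c
def load(n): return pickle.load(open(f'{n}.pkl','rb'))
def ray(c,uv):
    K=np.array(c['camera_matrix']); p=cv2.undistortPoints(np.array([[uv]],float),K,np.array([c['k1'],0,0,0.]))[0,0]
    W=np.linalg.inv(c['V']); return W[:3,3],W[:3,:3]@np.array([p[0],p[1],1])
def onz(c,uv,z):
    o,d=ray(c,uv); return o+d*(z-o[2])/d[2]
def proj(c,P):
    p=c['V']@np.append(P,1); q=cv2.projectPoints(p[None,:3],np.zeros(3),np.zeros(3),np.array(c['camera_matrix']),np.array([c['k1'],0,0,0.]))[0]; return q.ravel()
def tri(cs,uvs):
    A=np.zeros((3,3));b=np.zeros(3)
    for c,u in zip(cs,uvs):
        o,d=ray(c,u); d=d/np.linalg.norm(d); M=np.eye(3)-np.outer(d,d); A+=M;b+=M@o
    return np.linalg.solve(A,b)
def save(c,n,box=None,s=1):
    f=c['frame'][:,:,::-1]
    if box: f=f[box[1]:box[3],box[0]:box[2]]
    cv2.imwrite('pics/'+n,cv2.resize(f,None,fx=s,fy=s,interpolation=cv2.INTER_CUBIC))
E
python3 - <<'E'
from h import *
for n in('scene','top'): save(cap(n),n+'1.png',s=1.4)
print(bot.get_obs(),bot.grasp_offset)
E
```

```text
{'time': 0.1, 'joint_positions': array([ 9.93032793e-01,  3.42646632e-01,  1.52491482e+00, -1.19614497e-05,
        1.27543183e+00, -1.46010948e-01]), 'dq': array([ 0.00057314, -0.00089512, -0.00380262,  0.00277026, -0.00036157,
       -0.00136578]), 'tau': array([ 2.66957788e-03, -4.32002664e+01, -2.44694728e+01,  7.21178809e-02,
        5.26302529e-02, -7.63397793e-05]), 'tool_pos': array([219.47678465, 476.51405651, 226.12013222]), 'tcp_rot': array([-3.14020527e+00, -1.92464091e-04,  2.70984342e+00]), 'contact_force': array([0.42255506, 0.67319392, 0.1331497 ]), 'moment': array([ 0.01255556,  0.02256158, -0.04075102]), 'grip_width': 91.8788841964527} 18.8
```

View pics/scene1.png

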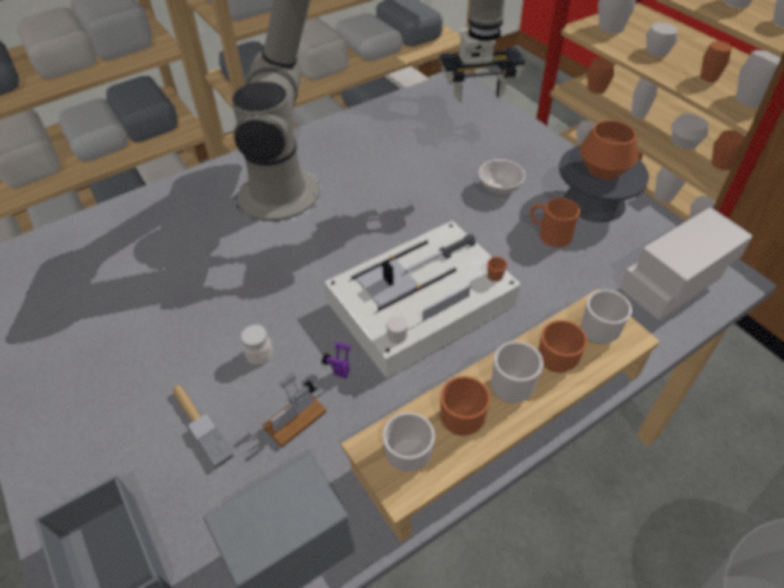

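View pics/top1.png

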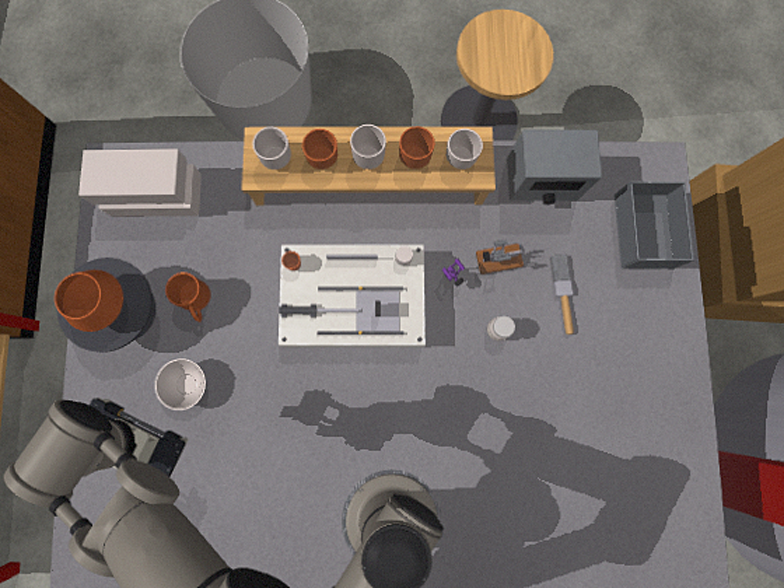

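The scene view (pixels at 1.4×) shows the vent at (425,295) with the lip at (447,300) and the black handle at (388,270). There are two clips. The grey one is on the wooden stand at (295,400), top view (500,257). The purple one is at (340,360), top view (453,268), and is the look-alike. The grey clip fits because it sits on the stand and has grey bars. I'll confirm with an enlarged crop.

```bash
python3 - <<'E'
from h import *
t=load('top');s=load('scene')
a=t['frame'][165:215,310:400];b=s['frame'][235:330,160:260]
a=cv2.resize(a,(720,400),interpolation=cv2.INTER_CUBIC)   # x8
b2=cv2.resize(t['frame'][170:252,195:310],(403,287),interpolation=cv2.INTER_CUBIC)
cv2.imwrite('pics/c1.png',cv2.resize(np.vstack([a[:, :]]),None,fx=1,fy=1)[:,:,::-1])
b=cv2.resize(b,(600,570),interpolation=cv2.INTER_CUBIC)
im=np.zeros((600,800,3),np.uint8); im[:]=0
im[:400*800//720 if 0 else 250,:450]=cv2.resize(a,(450,250)) # x5 from (310,165)
im[250:250+287,:403]=b2 # x3.5 from (195,170)
b=cv2.resize(s['frame'][240:325,170:257],(348,340),interpolation=cv2.INTER_CUBIC) # x4
im[255:595,450:798]=b
cv2.imwrite('pics/c1.png',im[:,:,::-1])
for uv in[(280,174),(304,176),(206,243),(300,243),(198,178)]: print(uv,onz(t,uv,70))
print(onz(t,(357,184),94), np.linalg.inv(t['V'])[:3,3],np.linalg.inv(s['V'])[:3,3])
E
```

```text
(280, 174) [645.71665311  -5.31845842  70.        ]
(304, 176) [638.49043247 -85.65072076  70.        ]
(206, 243) [416.08544652 237.1968847   70.        ]
(300, 243) [414.20498271 -67.79073515  70.        ]
(198, 178) [633.33952728 268.69951602  70.        ]
[ 604.45952302 -257.10588511   94.        ] [ 308.81566285   36.89663601 1305.43316607] [1223.92933311 -428.58081585 1034.98618898]
```

View pics/c1.png

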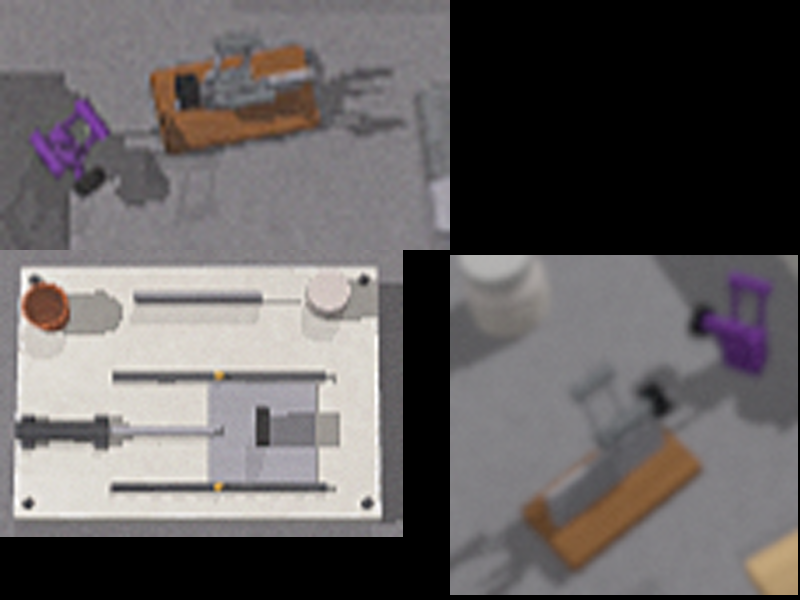

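The crop confirms it: the grey clip sits on the wooden stand, with its disc towards +y and the stand yawed by about 10°. The handle is at top-view px (270,220), the studs at about (257.7,205)/(257.7,239), and the lip centre at (251.6,183.7). I'll travel over and look with the wrist camera.

```bash
python3 -m handwheel '[{"dx":-38,"dy":-29,"claw":91.8},{"dx":-38,"dy":-29},{"dx":-38,"dy":-29},{"dx":-38,"dy":-29},{"dx":-38,"dy":-29},{"dx":-38,"dy":-29},{"dx":-38,"dy":-29},{"dx":-38,"dy":-29}]' && python3 -m handwheel '[{"dx":-38,"dy":-29},{"dx":-38,"dy":-29},{"dx":-38,"dy":-29},{"dx":-38,"dy":-29},{"dx":-38,"dy":-29},{"dx":-38,"dy":-29},{"dx":-38,"dy":-29},{"dx":-38,"dy":-29}]' && python3 -m handwheel '[{"rz":0.14},{"rz":0.14},{"rz":0.14},{"rz":0.14},{"rz":0.14},{"rz":0.14},{"rz":0.12},{}]'
python3 - <<'E'
from h import *
t=load('top');s=load('scene')
print('grip tri',tri([t,s],[(357.8,178),(206.5,272)]))
print('lip',onz(t,(251.6,183.7),105),'tab top',onz(t,(270.1,220.3),128))
for p in[(135,297),(262,299)]: print(onz(t,(195+p[0]/3.5,170+(p[1]-250)/3.5),105))
print('studs',[onz(t,(195+p[0]/3.5,170+(p[1]-250)/3.5),86) for p in[(219,376),(219,487)]])
c=cap('wrist');save(c,'w1.png',s=1.4)
E
```

```text
grip tri [ 617.81766087 -260.63951064  113.21600569]
lip [604.17656481  88.16645629 105.        ] tab top [480.81636939  29.2248709  128.        ]
[605.38258099 146.49328675 105.        ]
[602.89067291  29.09071168 105.        ]
studs [array([534.19881137,  69.41202452,  86.        ]), array([430.72511172,  69.52111953,  86.        ])]invalid input at $[0]: expected keys claw, dx, dy, dz, rx, ry, rz
```

View pics/w1.png

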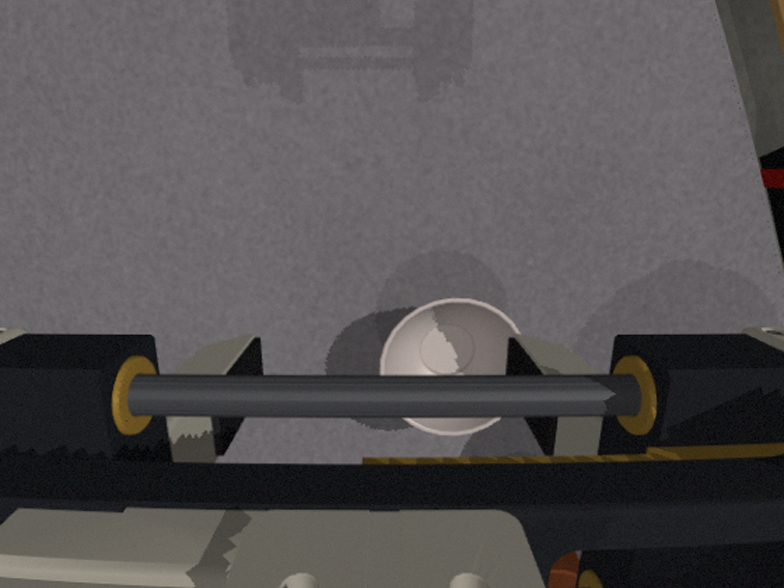

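The rows need every key. This picture shows only the bowl and the fingers (the arm hasn't moved), and the camera sees the area ahead of the fingers.

```bash

python3 -m handwheel '[{"claw":91.8,"dx":-38,"dy":-29,"dz":0,"rx":0,"ry":0,"rz":0},{"claw":91.8,"dx":-38,"dy":-29,"dz":0,"rx":0,"ry":0,"rz":0},{"claw":91.8,"dx":-38,"dy":-29,"dz":0,"rx":0,"ry":0,"rz":0},{"claw":91.8,"dx":-38,"dy":-29,"dz":0,"rx":0,"ry":0,"rz":0},{"claw":91.8,"dx":-38,"dy":-29,"dz":0,"rx":0,"ry":0,"rz":0},{"claw":91.8,"dx":-38,"dy":-29,"dz":0,"rx":0,"ry":0,"rz":0},{"claw":91.8,"dx":-38,"dy":-29,"dz":0,"rx":0,"ry":0,"rz":0},{"claw":91.8,"dx":-38,"dy":-29,"dz":0,"rx":0,"ry":0,"rz":0}]' && python3 -m handwheel '[{"claw":91.8,"dx":-38,"dy":-29,"dz":0,"rx":0,"ry":0,"rz":0},{"claw":91.8,"dx":-38,"dy":-29,"dz":0,"rx":0,"ry":0,"rz":0},{"claw":91.8,"dx":-38,"dy":-29,"dz":0,"rx":0,"ry":0,"rz":0},{"claw":91.8,"dx":-38,"dy":-29,"dz":0,"rx":0,"ry":0,"rz":0},{"claw":91.8,"dx":-38,"dy":-29,"dz":0,"rx":0,"ry":0,"rz":0},{"claw":91.8,"dx":-38,"dy":-29,"dz":0,"rx":0,"ry":0,"rz":0},{"claw":91.8,"dx":-38,"dy":-29,"dz":0,"rx":0,"ry":0,"rz":0}]' && python3 -m handwheel '[{"claw":91.8,"dx":0,"dy":0,"dz":0,"rx":0,"ry":0,"rz":0.14},{"claw":91.8,"dx":0,"dy":0,"dz":0,"rx":0,"ry":0,"rz":0.14},{"claw":91.8,"dx":0,"dy":0,"dz":0,"rx":0,"ry":0,"rz":0.14},{"claw":91.8,"dx":0,"dy":0,"dz":0,"rx":0,"ry":0,"rz":0.14},{"claw":91.8,"dx":0,"dy":0,"dz":0,"rx":0,"ry":0,"rz":0.14},{"claw":91.8,"dx":0,"dy":0,"dz":0,"rx":0,"ry":0,"rz":0.14},{"claw":91.8,"dx":0,"dy":0,"dz":0,"rx":0,"ry":0,"rz":0.12}]'
python3 - <<'E'
from h import *
c=cap('wrist');print(np.round(bot.capture('wrist')['mount'],2)); T=tool();print(np.round(T,3)); P=np.array([616,-260,101]);print('clip px',proj(c,P),'need d tool',T[:3,:3].T@(P-T[:3,3]))
E
```

```text
time: 0.95
tool_pos: [399.1, 137.1, 226.8]
tcp_rot: [3.141, 0.0, 2.71]
contact_force: [0.3, 1.0, 0.5]
grip_width: 92.0
time: 1.65
tool_pos: [555.8, -158.7, 226.4]
tcp_rot: [3.141, -0.001, 2.709]
contact_force: [1.0, 0.8, 0.1]
grip_width: 91.8
time: 2.35
tool_pos: [555.2, -156.7, 226.3]
tcp_rot: [-3.141, -0.001, 1.744]
contact_force: [0.1, -0.9, 0.2]
grip_width: 91.5
[[-0.0000e+00 -9.7000e-01 -2.5000e-01  6.8260e+01]
 [ 1.0000e+00 -0.0000e+00 -0.0000e+00 -9.0000e-02]
 [ 0.0000e+00 -2.5000e-01  9.7000e-01 -1.5827e+02]
 [ 0.0000e+00  0.0000e+00  0.0000e+00  1.0000e+00]]
[[-1.77000e-01  9.84000e-01 -1.00000e-03  5.55192e+02]
 [ 9.84000e-01  1.77000e-01  0.00000e+00 -1.56700e+02]
 [ 1.00000e-03 -1.00000e-03 -1.00000e+00  2.26360e+02]
 [ 0.00000e+00  0.00000e+00  0.00000e+00  1.00000e+00]]
clip px [316.98928245 312.93304521] need d tool [-112.50284527   41.61766412  125.27891639]
```

```bash

python3 -m handwheel '[{"claw":91.8,"dx":-40,"dy":10,"dz":0,"rx":0,"ry":0,"rz":0},{"claw":91.8,"dx":-40,"dy":10,"dz":0,"rx":0,"ry":0,"rz":0},{"claw":91.8,"dx":-40,"dy":10,"dz":0,"rx":0,"ry":0,"rz":0},{"claw":91.8,"dx":-40,"dy":10,"dz":0,"rx":0,"ry":0,"rz":0},{"claw":91.8,"dx":0,"dy":0,"dz":0,"rx":0,"ry":0,"rz":0},{"claw":91.8,"dx":0,"dy":0,"dz":0,"rx":0,"ry":0,"rz":0}]'
python3 - <<'E'
from h import *
c=cap('wrist');save(c,'w2.png',s=1.4)
E
```

```text
time: 3.05
tool_pos: [622.8, -307.6, 225.3]
tcp_rot: [-3.14, -0.002, 1.751]
contact_force: [-0.3, -0.6, 0.8]
grip_width: 91.9
```

View pics/w2.png

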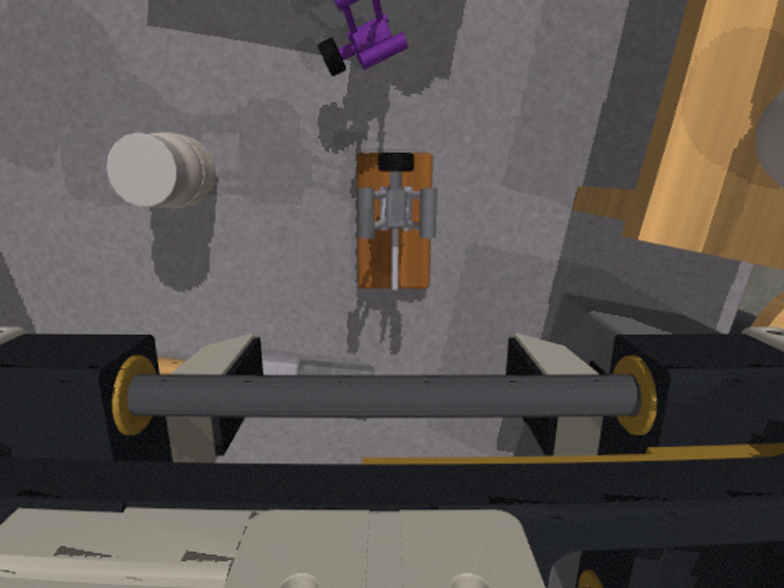

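The wrist view shows the grey clip squarely aligned with the tool. Its grip bars are at (366,212) and (428,212), the sensor disc at (396,160) and the plate end at (395,288). The purple look-alike is well away, at (370,35).

```bash

python3 - <<'E'
from h import *
c=load('wrist');T=tool()
a=onz(c,(365.5/1.4,212/1.4),101);b=onz(c,(427.5/1.4,212.5/1.4),101);m=(a+b)/2;print(a,b,np.linalg.norm(a-b))
print('tool delta for TCP at grips, z 83',T[:3,:3].T@(m-[0,0,18]-T[:3,3]))
E
```

```text
[ 603.1008285  -264.58271702  101.        ] [ 640.67161481 -258.02677275  101.        ] 38.13848960582101
tool delta for TCP at grips, z 83 [ 44.54313408   7.31045938 143.02887072]
```

```bash

python3 -m handwheel '[{"claw":91.8,"dx":44.5,"dy":7.3,"dz":0,"rx":0,"ry":0,"rz":0},{"claw":91.8,"dx":0,"dy":0,"dz":30,"rx":0,"ry":0,"rz":0},{"claw":91.8,"dx":0,"dy":0,"dz":30,"rx":0,"ry":0,"rz":0},{"claw":91.8,"dx":0,"dy":0,"dz":30,"rx":0,"ry":0,"rz":0},{"claw":91.8,"dx":0,"dy":0,"dz":25,"rx":0,"ry":0,"rz":0},{"claw":91.8,"dx":0,"dy":0,"dz":18,"rx":0,"ry":0,"rz":0},{"claw":91.8,"dx":0,"dy":0,"dz":10,"rx":0,"ry":0,"rz":0},{"claw":91.8,"dx":0,"dy":0,"dz":0,"rx":0,"ry":0,"rz":0},{"claw":91.8,"dx":0,"dy":0,"dz":0,"rx":0,"ry":0,"rz":0}]'
python3 - <<'E'
from h import *
T=tool();m=np.array([621.9,-261.3,83]);print(T[:3,:3].T@(m-T[:3,3]))
E
```

```text
time: 4.0
tool_pos: [623.0, -261.7, 85.0]
tcp_rot: [3.14, 0.001, 1.751]
contact_force: [0.2, 0.2, -0.4]
grip_width: 91.9
[ 0.58760739 -0.97149453  2.02309523]
```

```bash

python3 -m handwheel '[{"claw":91.8,"dx":0,"dy":-1,"dz":2.5,"rx":0,"ry":0,"rz":0},{"claw":10,"dx":0,"dy":0,"dz":0,"rx":0,"ry":0,"rz":0},{"claw":10,"dx":0,"dy":0,"dz":0,"rx":0,"ry":0,"rz":0},{"claw":10,"dx":0,"dy":0,"dz":0,"rx":0,"ry":0,"rz":0},{"claw":10,"dx":0,"dy":0,"dz":0,"rx":0,"ry":0,"rz":0},{"claw":10,"dx":0,"dy":0,"dz":0,"rx":0,"ry":0,"rz":0},{"claw":10,"dx":0,"dy":0,"dz":0,"rx":0,"ry":0,"rz":0},{"claw":10,"dx":0,"dy":0,"dz":0,"rx":0,"ry":0,"rz":0},{"claw":10,"dx":0,"dy":0,"dz":0,"rx":0,"ry":0,"rz":0}]'
```

```text
time: 4.9
tool_pos: [622.1, -262.5, 83.0]
tcp_rot: [3.14, 0.001, 1.75]
contact_force: [-1.4, -0.1, 11.0]
grip_width: 32.6
```

```bash

python3 -m handwheel '[{"claw":10,"dx":0,"dy":0,"dz":0,"rx":0,"ry":0,"rz":0},{"claw":10,"dx":0,"dy":0,"dz":0,"rx":0,"ry":0,"rz":0},{"claw":10,"dx":0,"dy":0,"dz":0,"rx":0,"ry":0,"rz":0},{"claw":10,"dx":0,"dy":0,"dz":0,"rx":0,"ry":0,"rz":0}]'
```

```text
time: 5.3
tool_pos: [622.5, -262.5, 83.5]
tcp_rot: [3.139, 0.002, 1.75]
contact_force: [-1.8, 1.5, 9.2]
grip_width: 25.1
```

```bash

python3 -m handwheel '[{"claw":10,"dx":0,"dy":0,"dz":-10,"rx":0,"ry":0,"rz":0},{"claw":10,"dx":0,"dy":0,"dz":-15,"rx":0,"ry":0,"rz":0},{"claw":10,"dx":0,"dy":0,"dz":-20,"rx":0,"ry":0,"rz":0},{"claw":10,"dx":0,"dy":0,"dz":-25,"rx":0,"ry":0,"rz":0},{"claw":10,"dx":0,"dy":0,"dz":-30,"rx":0,"ry":0,"rz":0},{"claw":10,"dx":0,"dy":0,"dz":-30,"rx":0,"ry":0,"rz":0},{"claw":10,"dx":0,"dy":0,"dz":0,"rx":0,"ry":0,"rz":0},{"claw":10,"dx":0,"dy":0,"dz":0,"rx":0,"ry":0,"rz":0}]'
python3 - <<'E'
from h import *
c=cap('wrist');s=cap('scene')
T=tool(); 
p=proj(s,T[:3,3]).astype(int);print(p,T[:3,3])
a=cv2.resize(c['frame'][130:330,150:420],(540,400),interpolation=cv2.INTER_CUBIC)
x,y=p; b=cv2.resize(s['frame'][y-40:y+60,x-32:x+32],(256,400),interpolation=cv2.INTER_CUBIC)
cv2.imwrite('pics/g1.png',np.hstack([a,b])[:,:,::-1])
E
```

```text
time: 6.1
tool_pos: [621.4, -262.2, 211.4]
tcp_rot: [3.141, 0.0, 1.75]
contact_force: [-0.8, 0.4, -1.2]
grip_width: 25.0
[202 250] [ 620.69033929 -261.8293237   209.37461036]
```

View pics/g1.png

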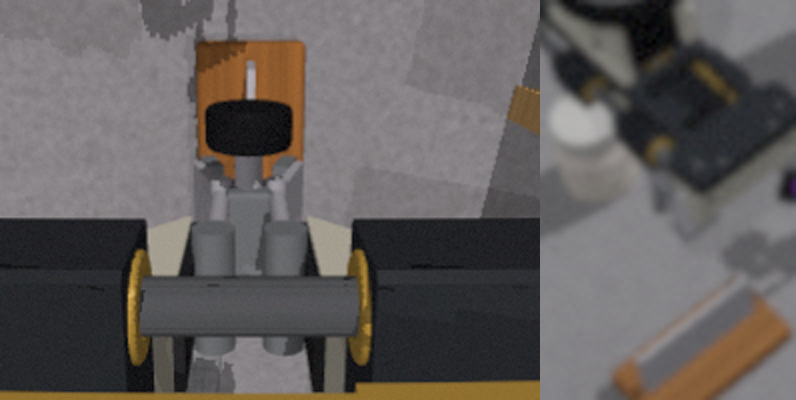

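The clip is held squarely (bars centred at (249,285) and disc at (249,128) in the crop) and is off the stand. Next I'll move short of the lip and measure it with the wrist camera.

```bash

python3 -m handwheel '[{"claw":10,"dx":43,"dy":5,"dz":0,"rx":0,"ry":0,"rz":0},{"claw":10,"dx":43,"dy":5,"dz":0,"rx":0,"ry":0,"rz":0},{"claw":10,"dx":43,"dy":5,"dz":0,"rx":0,"ry":0,"rz":0},{"claw":10,"dx":43,"dy":5,"dz":0,"rx":0,"ry":0,"rz":0},{"claw":10,"dx":43,"dy":5,"dz":0,"rx":0,"ry":0,"rz":0.1},{"claw":10,"dx":43,"dy":0,"dz":0,"rx":0,"ry":0,"rz":0.1},{"claw":10,"dx":0,"dy":0,"dz":0,"rx":0,"ry":0,"rz":0},{"claw":10,"dx":0,"dy":0,"dz":0,"rx":0,"ry":0,"rz":0}]'
python3 - <<'E'
from h import *
c=cap('wrist');save(c,'w3.png',s=1.4)
for P in [(605.4,146.5,105),(602.9,29.1,105)]: print(proj(c,np.array(P))*1.4)
E
```

```text
time: 7.0
tool_pos: [603.8, -2.5, 209.9]
tcp_rot: [-3.139, 0.0, 1.553]
contact_force: [-0.6, -1.3, -1.4]
grip_width: 25.2
[383.04359287  17.5258132 ]
[382.44886535 239.06506861]
```

View pics/w3.png

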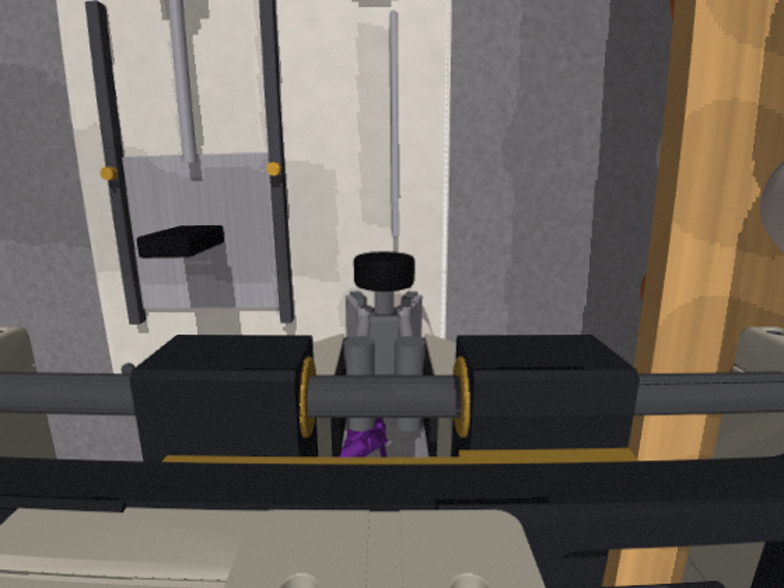

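The lip shows from (393,13) to (396,236), 8 mm or so right of the tool's line. The studs are at (107,173) and (273,169), and the handle at (180,241).

```bash

python3 - <<'E'
from h import *
c=load('wrist');T=tool()
f=cv2.cvtColor(c['frame'],cv2.COLOR_RGB2GRAY).astype(float)
# lip dark line centre per row
pts=[]
for r in range(14,165,15):
    row=f[r,268:298]; w=np.clip(np.median(row)+0-row-15,0,None); print(r,row[5:22].astype(int)) if r in(29,149) else 0
a=onz(c,(393.5/1.4,13/1.4),105);b=onz(c,(395.5/1.4,236/1.4),105);m=(a+b)/2
print(a,b,np.linalg.norm(a-b),'yaw',np.arctan2(-(a-b)[0],(a-b)[1]))
print('mid in tool',T[:3,:3].T@(m-T[:3,3]),T[:3,3])
# clip disc mid and bars in tool frame, at grips plane(TCP z-18) and disc
C=T[:3,3]
for uv,z in[((384,272),C[2]-18.8),((384,350),C[2]+20)]: print('clip',T[:3,:3].T@(onz(c,(uv[0]/1.4,uv[1]/1.4),z)-C))
E
```

```text
29 [183 183 182 183 163 125 137 150 153 149 142 176 197 202 201 204 203]
149 [180 181 181 178 179 171 141 128 148 148 140 159 197 195 195 195 194]
[610.93033096 148.60991263 105.        ] [610.4977557   30.75266202 105.        ] 117.85804445307915 yaw -0.003670315731552756
mid in tool [ 93.41153698   5.11096918 105.04157956] [603.99730741  -3.58484949 210.08036861]
clip [31.57024126 -0.5460348  18.79136518]
clip [ 13.97884263  -0.48472045 -20.00339864]
```

```bash

python3 -m handwheel '[{"claw":10,"dx":30,"dy":3,"dz":0,"rx":0,"ry":0,"rz":0},{"claw":10,"dx":31,"dy":2.8,"dz":0,"rx":0,"ry":0,"rz":-0.013},{"claw":10,"dx":31,"dy":0,"dz":0,"rx":0,"ry":0,"rz":0},{"claw":10,"dx":0,"dy":0,"dz":20,"rx":0,"ry":0,"rz":0},{"claw":10,"dx":0,"dy":0,"dz":15,"rx":0,"ry":0,"rz":0},{"claw":10,"dx":0,"dy":0,"dz":0,"rx":0,"ry":0,"rz":0},{"claw":10,"dx":0,"dy":0,"dz":0,"rx":0,"ry":0,"rz":0},{"claw":10,"dx":0,"dy":0,"dz":0,"rx":0,"ry":0,"rz":0}]'
python3 - <<'E'
from h import *
c=cap('wrist');save(c,'w4.png',(150,0,430,420),1.4);s=cap('scene')
E
```

```text
time: 7.85
tool_pos: [612.4, 87.6, 177.0]
tcp_rot: [3.14, -0.0, 1.562]
contact_force: [0.1, -0.2, -0.4]
grip_width: 25.4
```

View pics/w4.png

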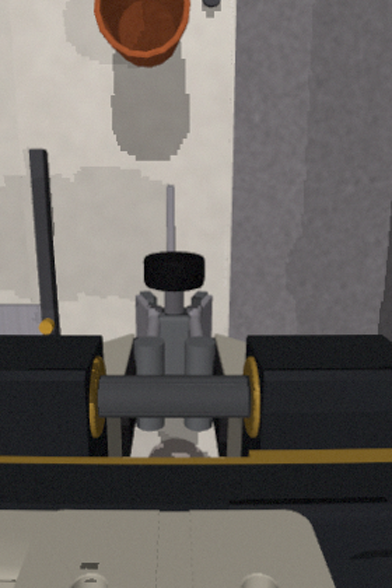

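The lip strip runs from its far end at (170,185) to (171,250), just left of the clip's centreline at 174. The test cup is clear.

```bash

python3 - <<'E'
from h import *
c=load('wrist');T=tool()
for u,v in[(170.5,186),(171.3,248)]: print(T[:3,:3].T@(onz(c,(u/1.4+150,v/1.4),105)-T[:3,3]))
print(T[:3,3])
E
```

```text
[62.09180257 -1.85800025 72.15524677]
[31.13404834 -1.52191634 72.15242302]
[612.29757569  87.97047392 177.15148135]
```

```bash

python3 -m handwheel '[{"claw":10,"dx":0,"dy":-1,"dz":5,"rx":0,"ry":0,"rz":0},{"claw":10,"dx":0,"dy":0,"dz":8,"rx":0,"ry":0,"rz":0},{"claw":10,"dx":0,"dy":0,"dz":8,"rx":0,"ry":0,"rz":0},{"claw":10,"dx":0,"dy":0,"dz":8,"rx":0,"ry":0,"rz":0},{"claw":10,"dx":0,"dy":0,"dz":8,"rx":0,"ry":0,"rz":0},{"claw":10,"dx":0,"dy":0,"dz":3,"rx":0,"ry":0,"rz":0},{"claw":10,"dx":0,"dy":0,"dz":0,"rx":0,"ry":0,"rz":0},{"claw":10,"dx":0,"dy":0,"dz":0,"rx":0,"ry":0,"rz":0}]'
```

```text
time: 8.75
tool_pos: [610.9, 88.6, 136.4]
tcp_rot: [3.141, -0.0, 1.563]
contact_force: [-0.4, -1.0, -0.8]
grip_width: 25.3
```

```bash

python3 -m handwheel '[{"claw":10,"dx":0,"dy":0,"dz":1.5,"rx":0,"ry":0,"rz":0},{"claw":10,"dx":0,"dy":0,"dz":1,"rx":0,"ry":0,"rz":0},{"claw":10,"dx":0,"dy":0,"dz":0,"rx":0,"ry":0,"rz":0}]';python3 -m handwheel '[{"claw":10,"dx":0,"dy":0,"dz":1,"rx":0,"ry":0,"rz":0},{"claw":10,"dx":0,"dy":0,"dz":0,"rx":0,"ry":0,"rz":0}]'
```

```text
time: 9.05
tool_pos: [610.7, 88.6, 133.7]
tcp_rot: [3.142, -0.0, 1.563]
contact_force: [-0.5, 0.2, -0.5]
grip_width: 25.0
time: 9.25
tool_pos: [611.0, 88.6, 133.6]
tcp_rot: [3.14, -0.0, 1.563]
contact_force: [-1.9, -0.3, 3.8]
grip_width: 24.7
```

The hub is in contact at the predicted height (+3.8 N). I'll press in slightly and release.

```bash

python3 -m handwheel '[{"claw":10,"dx":0,"dy":0,"dz":1,"rx":0,"ry":0,"rz":0},{"claw":10,"dx":0,"dy":0,"dz":0,"rx":0,"ry":0,"rz":0},{"claw":60,"dx":0,"dy":0,"dz":0,"rx":0,"ry":0,"rz":0},{"claw":91.8,"dx":0,"dy":0,"dz":0,"rx":0,"ry":0,"rz":0},{"claw":91.8,"dx":0,"dy":0,"dz":0,"rx":0,"ry":0,"rz":0},{"claw":91.8,"dx":0,"dy":0,"dz":0,"rx":0,"ry":0,"rz":0},{"claw":91.8,"dx":0,"dy":0,"dz":0,"rx":0,"ry":0,"rz":0},{"claw":91.8,"dx":0,"dy":0,"dz":0,"rx":0,"ry":0,"rz":0}]'
```

```text
time: 10.05
tool_pos: [610.7, 88.6, 131.5]
tcp_rot: [-3.141, -0.0, 1.563]
contact_force: [-0.7, 0.4, 0.6]
grip_width: 68.5
```

```bash

python3 -m handwheel '[{"claw":91.8,"dx":0,"dy":0,"dz":0,"rx":0,"ry":0,"rz":0},{"claw":91.8,"dx":0,"dy":0,"dz":0,"rx":0,"ry":0,"rz":0},{"claw":91.8,"dx":0,"dy":0,"dz":-10,"rx":0,"ry":0,"rz":0},{"claw":91.8,"dx":0,"dy":0,"dz":-20,"rx":0,"ry":0,"rz":0},{"claw":91.8,"dx":0,"dy":0,"dz":-30,"rx":0,"ry":0,"rz":0},{"claw":91.8,"dx":0,"dy":0,"dz":-35,"rx":0,"ry":0,"rz":0},{"claw":91.8,"dx":0,"dy":-30,"dz":0,"rx":0,"ry":0,"rz":0},{"claw":91.8,"dx":0,"dy":-35,"dz":0,"rx":0,"ry":0,"rz":0},{"claw":91.8,"dx":0,"dy":-35,"dz":0,"rx":0,"ry":0,"rz":0}]' && python3 -m handwheel '[{"claw":91.8,"dx":0,"dy":0,"dz":0,"rx":0,"ry":0,"rz":-0.145},{"claw":91.8,"dx":0,"dy":0,"dz":0,"rx":0,"ry":0,"rz":-0.145},{"claw":91.8,"dx":0,"dy":0,"dz":0,"rx":0,"ry":0,"rz":-0.145},{"claw":91.8,"dx":0,"dy":0,"dz":0,"rx":0,"ry":0,"rz":-0.145},{"claw":91.8,"dx":0,"dy":0,"dz":0,"rx":0,"ry":0,"rz":-0.145},{"claw":91.8,"dx":0,"dy":0,"dz":0,"rx":0,"ry":0,"rz":-0.145},{"claw":91.8,"dx":0,"dy":0,"dz":0,"rx":0,"ry":0,"rz":-0.145},{"claw":91.8,"dx":0,"dy":0,"dz":0,"rx":0,"ry":0,"rz":-0.145},{"claw":91.8,"dx":0,"dy":0,"dz":0,"rx":0,"ry":0,"rz":-0.145},{"claw":91.8,"dx":0,"dy":0,"dz":0,"rx":0,"ry":0,"rz":-0.145}]' && python3 -m handwheel '[{"claw":91.8,"dx":0,"dy":0,"dz":0,"rx":0,"ry":0,"rz":-0.125},{"claw":91.8,"dx":0,"dy":0,"dz":0,"rx":0,"ry":0,"rz":0},{"claw":91.8,"dx":0,"dy":0,"dz":0,"rx":0,"ry":0,"rz":0}]'
python3 - <<'E'
from h import *
c=cap('wrist');s=cap('scene')
a=cv2.resize(c['frame'],(480,360));b=cv2.resize(s['frame'][150:270,225:385],(480,360)[0:1]+(360,),interpolation=cv2.INTER_CUBIC)
b=cv2.resize(s['frame'][150:270,225:345],(320,320),interpolation=cv2.INTER_CUBIC)
im=np.zeros((360,800,3),np.uint8);im[:,:480]=a;im[:320,480:]=b
cv2.imwrite('pics/w5.png',im[:,:,::-1])
E
```

```text
time: 10.95
tool_pos: [509.7, 89.3, 227.6]
tcp_rot: [3.14, -0.0, 1.563]
contact_force: [0.5, 0.5, 0.6]
grip_width: 91.7
time: 11.95
tool_pos: [510.9, 89.4, 227.6]
tcp_rot: [3.141, 0.001, 3.019]
contact_force: [0.8, -0.0, -0.1]
grip_width: 91.9
time: 12.25
tool_pos: [510.8, 89.4, 227.3]
tcp_rot: [3.141, 0.001, 3.134]
contact_force: [-0.6, 0.2, 1.0]
grip_width: 91.8
```

View pics/w5.png

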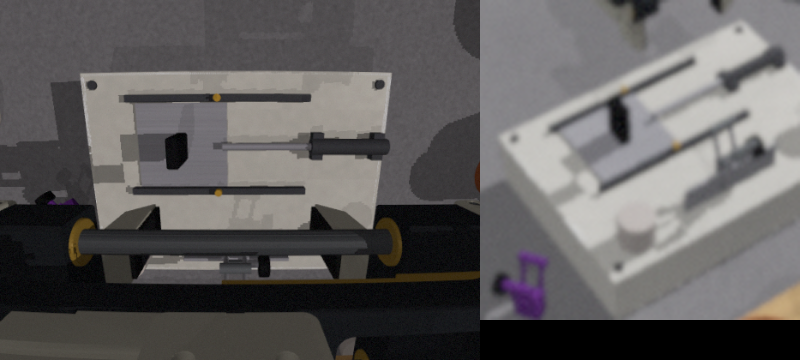

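The clip sits upright and down on the lip: scene inset (735,150), wrist (250,262). The handle is at wrist (176,151) and the studs at (217,97) and (218,191).

```bash

python3 - <<'E'
from h import *
c=load('wrist');s=load('scene');T=tool();k=1/.857
f=c['frame'].max(2)[145:205,185:228]<40
n,l,st,ce=cv2.connectedComponentsWithStats(f.astype(np.uint8))
i=1+np.argmax(st[1:,4]);x,y,w,h,_=st[i];print('box',x+185,y+145,w,h)
m=l==i; print([(y+145+r,185+np.flatnonzero(m[y+r]).min(),185+np.flatnonzero(m[y+r]).max()) for r in range(0,h,6)])
L=onz(c,(x+185,y+145+h/2),128); print('left top edge',L,'+y base',onz(c,(x+185+w,y+145+h/2),74))
print('x lo/hi',onz(c,(x+190,y+145),128),onz(c,(x+190,y+145+h),128))
hsv=cv2.cvtColor(c['frame'],cv2.COLOR_RGB2HSV); g=((hsv[...,0]>14)&(hsv[...,0]<30)&(hsv[...,1]>130)&(hsv[...,2]>100)).astype(np.uint8);g[240:]=0
n,l,st,ce=cv2.connectedComponentsWithStats(g)
for j in range(1,n):
  if st[j,4]>5: print(ce[j],st[j,4],onz(c,ce[j],85))
print(T[:3,3])
E
```

```text
box 193 155 26 42
[(np.int32(155), np.int64(207), np.int64(215)), (np.int32(161), np.int64(194), np.int64(217)), (np.int32(167), np.int64(193), np.int64(217)), (np.int32(173), np.int64(193), np.int64(217)), (np.int32(179), np.int64(194), np.int64(218)), (np.int32(185), np.int64(194), np.int64(217)), (np.int32(191), np.int64(194), np.int64(212))]
left top edge [482.38774804  25.12243785 128.        ] +y base [490.97482923  36.76863759  74.        ]
x lo/hi [465.73776511  30.21058305 128.        ] [499.64435952  28.03017871 128.        ]
[252.6875  113.53125] 64 [433.31424753  71.38735755  85.        ]
[254.44 224.76] 50 [537.13528245  70.67921142  85.        ]
[510.76416296  89.39096537 227.05676709]
```

The handle centre is at about (485.5, 31), and the studs are at y=71, which is 40 mm away as it should be.

```bash

python3 -m handwheel '[{"claw":91.8,"dx":12,"dy":-29,"dz":0,"rx":0,"ry":0,"rz":0},{"claw":91.8,"dx":13,"dy":-29.5,"dz":0,"rx":0,"ry":0,"rz":0},{"claw":91.8,"dx":0,"dy":0,"dz":30,"rx":0,"ry":0,"rz":0},{"claw":91.8,"dx":0,"dy":0,"dz":35,"rx":0,"ry":0,"rz":0},{"claw":91.8,"dx":0,"dy":0,"dz":30,"rx":0,"ry":0,"rz":0},{"claw":91.8,"dx":0,"dy":0,"dz":25,"rx":0,"ry":0,"rz":0},{"claw":91.8,"dx":0,"dy":0,"dz":15,"rx":0,"ry":0,"rz":0},{"claw":91.8,"dx":0,"dy":0,"dz":0,"rx":0,"ry":0,"rz":0},{"claw":91.8,"dx":0,"dy":0,"dz":0,"rx":0,"ry":0,"rz":0}]'
```

```text
time: 13.25
tool_pos: [485.8, 30.9, 92.1]
tcp_rot: [3.142, 0.0, 3.137]
contact_force: [0.5, -0.0, -0.6]
grip_width: 91.6
```

```bash

python3 -m handwheel '[{"claw":0,"dx":0,"dy":0,"dz":0,"rx":0,"ry":0,"rz":0},{"claw":0,"dx":0,"dy":0,"dz":0,"rx":0,"ry":0,"rz":0},{"claw":0,"dx":0,"dy":0,"dz":0,"rx":0,"ry":0,"rz":0},{"claw":0,"dx":0,"dy":0,"dz":0,"rx":0,"ry":0,"rz":0},{"claw":0,"dx":0,"dy":0,"dz":0,"rx":0,"ry":0,"rz":0},{"claw":0,"dx":0,"dy":0,"dz":0,"rx":0,"ry":0,"rz":0},{"claw":0,"dx":0,"dy":0,"dz":0,"rx":0,"ry":0,"rz":0},{"claw":0,"dx":0,"dy":0,"dz":0,"rx":0,"ry":0,"rz":0},{"claw":0,"dx":0,"dy":0,"dz":0,"rx":0,"ry":0,"rz":0},{"claw":0,"dx":0,"dy":0,"dz":0,"rx":0,"ry":0,"rz":0}]';python3 -m handwheel '[{"claw":0,"dx":0,"dy":0,"dz":0,"rx":0,"ry":0,"rz":0},{"claw":0,"dx":0,"dy":0,"dz":0,"rx":0,"ry":0,"rz":0},{"claw":0,"dx":0,"dy":0,"dz":0,"rx":0,"ry":0,"rz":0}]'
```

```text
time: 14.25
tool_pos: [485.5, 31.0, 91.7]
tcp_rot: [3.142, 0.0, 3.138]
contact_force: [0.9, -0.1, -0.3]
grip_width: 16.3
time: 14.55
tool_pos: [485.5, 30.5, 91.7]
tcp_rot: [-3.141, -0.0, 3.138]
contact_force: [-0.1, -4.0, 0.2]
grip_width: 11.8
```

```bash

python3 -m handwheel '[{"claw":0,"dx":0,"dy":5,"dz":0,"rx":0,"ry":0,"rz":0},{"claw":0,"dx":0,"dy":7,"dz":0,"rx":0,"ry":0,"rz":0},{"claw":0,"dx":0,"dy":8,"dz":0,"rx":0,"ry":0,"rz":0},{"claw":0,"dx":0,"dy":8,"dz":0,"rx":0,"ry":0,"rz":0},{"claw":0,"dx":0,"dy":7,"dz":0,"rx":0,"ry":0,"rz":0},{"claw":0,"dx":0,"dy":5,"dz":0,"rx":0,"ry":0,"rz":0},{"claw":0,"dx":0,"dy":0,"dz":0,"rx":0,"ry":0,"rz":0},{"claw":0,"dx":0,"dy":0,"dz":0,"rx":0,"ry":0,"rz":0},{"claw":0,"dx":0,"dy":0,"dz":0,"rx":0,"ry":0,"rz":0},{"claw":0,"dx":0,"dy":0,"dz":0,"rx":0,"ry":0,"rz":0}]'
python3 - <<'E'
from h import *
t=cap('top');s=cap('scene');c=cap('wrist')
b=cv2.resize(s['frame'][145:275,225:385],(400,325),interpolation=cv2.INTER_CUBIC)
a=cv2.resize(t['frame'][165:255,190:320],(400,277),interpolation=cv2.INTER_CUBIC)
w=cv2.resize(c['frame'],(400,300))
im=np.zeros((600,800,3),np.uint8);im[:325,:400]=b;im[:277,400:]=a;im[300:,400:]=w
cv2.imwrite('pics/f1.png',im[:,:,::-1]); print(bot.get_obs()['tool_pos'])
E
```

```text
time: 15.55
tool_pos: [485.7, 69.8, 91.7]
tcp_rot: [-3.14, -0.0, 3.138]
contact_force: [0.4, -10.3, 0.0]
grip_width: 11.6
[485.69440584  69.72616957  91.69353602]
```

View pics/f1.png

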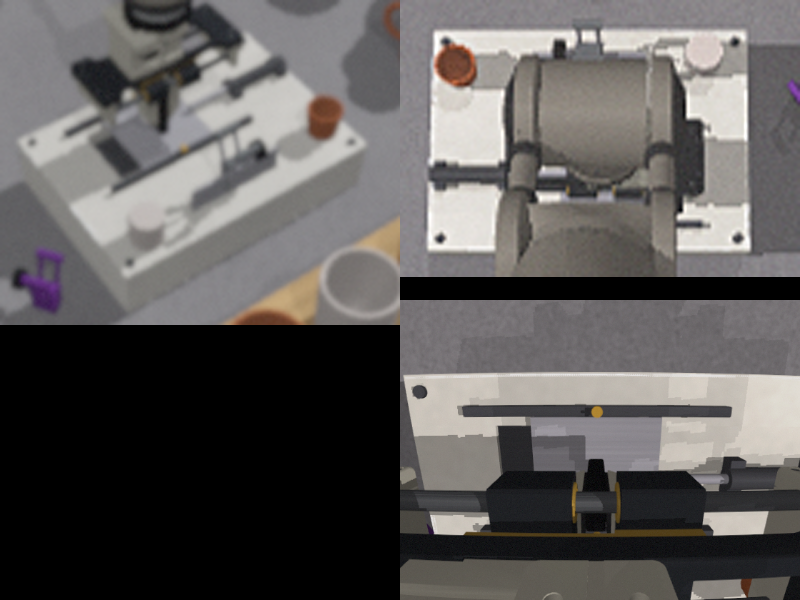

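The handle (596) is level with the stud (597) in the wrist view, the spring reads 10.3 N (10 N at half), and the clip is still seated on the lip. I'll nudge 1 mm to make up the arm's give, settle, check and hand in.

```bash

python3 -m handwheel '[{"claw":0,"dx":0,"dy":1,"dz":0,"rx":0,"ry":0,"rz":0},{"claw":0,"dx":0,"dy":0,"dz":0,"rx":0,"ry":0,"rz":0},{"claw":0,"dx":0,"dy":0,"dz":0,"rx":0,"ry":0,"rz":0},{"claw":0,"dx":0,"dy":0,"dz":0,"rx":0,"ry":0,"rz":0},{"claw":0,"dx":0,"dy":0,"dz":0,"rx":0,"ry":0,"rz":0}]' && python3 -c "
from plant import bot
print(bot.close_job())"
```

```text
time: 16.2
tool_pos: [485.7, 70.6, 91.7]
tcp_rot: [-3.14, -0.0, 3.138]
contact_force: [0.7, -9.5, 0.5]
grip_width: 12.3
the job is handed in; nothing more can be done
None
```

The job is handed in at 16.2 s. The sensor clip is on the lip and released, and the arm is holding the shutter open at about half its travel.

- **Clip:** I squeezed the grey clip off its stand and pushed it down on the middle of the lip until the hub touched. Contact came at the expected height with about 4 N. I then opened the gripper fully. Later pictures show the clip upright and well down on the lip.
- **Shutter:** I gripped the black handle at y ≈ 31 mm and slid it to y = 70.6 mm. The studs measured 71.0 mm, so it is level to within about 1 mm. The spring pulled with about 9.5 to 10.3 N, and 10 N is the half-travel value. The grip reads about 12 mm, which matches the handle's thickness.
- **Bystanders:** The cup, kiln post and purple clip looked unmoved in the last pictures. The jar, brush, mug and bowl were outside those crops. The arm never went near them low down, and I saw no unexpected forces at the end of any move.
- **Disagreements:** My first top-view position for the lip was about 6 mm off, because the lip's side face was in view. I used the closer wrist-camera measurement. One early set of moves was refused because of a format error, and nothing moved.

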